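Put three laundry containers back on their own drip mats

ROBOT

A 6-joint arm with a two-finger parallel gripper is mounted at the origin on the work surface. World frame = base frame: x ahead of the robot, y to its left, z up, the work surface at z = 0. Lengths are in m, angles in degrees, forces in N, time in s.
With the tool pointing down it reaches from about 0.3 to 0.75 m from the base axis. Payload 8.5 kg.
Tool frame: the origin (TCP) lies on the centre line of the jaws, within the pads' length; the fingertips stand 8 mm ahead of it and the grasp point (between the pads) lies 11 mm behind it; z points along the fingers, y is the line along which they close (so a half turn about z gives the same grasp; the last joint's range is limited). The gripper opens to 85 mm and grips with 20 to 120 N. Pads are 22 mm wide; open, the fingers measure 114 mm over their backs; the gripper's body (76 mm by 85 mm) begins 54 mm behind the grasp point. The pads swing forward as they close: fully open they stand 13 mm farther back than shut.
Start: joints at [64.211, 21.807, 74.336, -0, 83.858, -12.336], TCP at [0.128, 0.535, 0.239] pointing down, gripper open.
Joint ranges: [-178.18, 178.18], [-50.72, 133.34], [12.68, 142.11], [-81.47, 261.47], [9.98, 163.14], [-165.26, 165.26]. Speed limits (degrees/s): [136.94, 136.94, 180, 180, 180, 180].

INTERFACE

Orientations are given as [roll, pitch, yaw] about the fixed x, y, z axes, in that order (R = Rz(yaw) Ry(pitch) Rx(roll)).
In Python, from bench import * gives the robot as it stands.
- The arm moves only by the tool carry_out, never from a script. Its argument "commands" is a list that holds one entry, the list of rows, each a list of 7 numbers: the turn, a rotation vector about the world's x, y, z in rad, then the shift along the world's x, y, z in mm, then the opening, from 0 (shut) to 1 (fully open). In form: [[[wx, wy, wz, dx, dy, dz, jaw], ...]]. A call has 1 to 8 rows; each row shifts and turns the commanded pose from where the row before left it; what a row does not reach is not made up. A row lasts 1/12 s, in which the tool goes at most 41.7 mm and 7.16 degrees, less where a joint would pass 70% of its speed; a pose out of reach is approached as far as the arm can. A call with a gripper value outside its range is refused whole. The fingers move at their own pace and stop on an object; "squeeze" is the grip in N (left out, the last holds). Time passes only in rows, so rows that do not move let the fingers close. It gives the time, the measured TCP pose, the force, the opening and the grip force at its end, in the units of the state.
- sense(): the state, without advancing time (a new reading comes with each control period).
- get_image(name): name is "scene" or "top"; returns the picture (400x640x3 uint8, red, green, blue); there is no depth.
- calibration(name): a dict with "fx", "fy", "cx", "cy" (pixels), "extrinsics" (4x4, takes a point from camera to world coordinates). Camera axes: x right, y down, z forward; pixel columns grow to the right and rows downward; lengths in m; the calibration is good to about 2 mm. A picture is of the moment at which its call begins. calibration takes no time and is no camera call.
- hand_in(): hands the job in; it is judged then, once.
The state is a dict: "clock": time; "joint_pos": joint angles; "dq": joint speeds; "tau": joint torques, N m; "eef_pos": TCP position; "eef_rot": TCP orientation; "contact_force": force on the tool from outside, world axes, zero at the start; "ft_torque": the same for the moment, N m; "gripper_width": finger opening in m; "finger_force": force on a finger pad.
Only numpy, scipy, OpenCV 4.12 (cv2) and the standard library are available. Lean on these libraries where they do the work, as an engineer would, in place of code of your own. Each camera call takes 0.05 s, during which the arm holds its last target. There are 200 camera calls.

TASK

The round tub, the square canister and the flat flask each stand on the wrong drip mat: move them round so that each stands upright in the middle of the mat cut to the shape of its own foot (round, square, long), the canister and the flask turned square with their mats, and let go of them. They drip, so never stand one on the bare counter - the empty white tile is there to park one on the way - and keep them upright. Leave the dosing cup, the brush and the tin where they are.

Things in the scene. Friction and masses are not known exactly. Their poses are not given: they have to be found in the camera images.
- tub: Round white plastic tub with a grey flat lid and a paper band: upright cylinder 64 mm in diameter, 100 mm high in all (lid the same diameter, from 86 mm up), 0.25 to 0.5 kg. Its own mat is mat_round. Origin: centre of its underside; z up.
- canister: White plastic canister, square foot 58 x 58 mm, straight sides up to 100 mm, above that a low shoulder and a round grey cap 36 mm across, up to 124 mm; 0.28 to 0.56 kg. Its own mat is mat_square (x or y along either edge is equally good). Origin: centre of its underside; x and y square to its sides, z up.
- flask: Flat white plastic flask, oblong foot 84 mm (its x) by 46 mm (its y), straight sides up to 104 mm, above that a low shoulder and a round grey cap 28 mm across, up to 128 mm; 0.28 to 0.56 kg. Its own mat is mat_long, its long side along the mat's long side, either way round. Origin: centre of its underside; z up.
- mat_round: Dark rubber mat fixed to the wooden counter, 8 mm high, a disc 92 mm in diameter; the place of the tub. Origin: centre of its underside, on the counter; z up.
- mat_square: Dark rubber mat fixed to the wooden counter, 8 mm high, 84 x 84 mm, x and y square to its edges; the place of the canister. Origin: centre of its underside, on the counter; z up.
- mat_long: Dark rubber mat fixed to the wooden counter, 8 mm high, an oblong 112 mm (its x) by 72 mm (its y); the place of the flask. Origin: centre of its underside, on the counter; z up.
- tile: White ceramic tile fixed to the counter, 110 x 110 mm, 8 mm high, with nothing on it at the start; the free spot for parking one container on the way. The mats and the tile lie at least 0.15 m apart, centre to centre. Origin: centre of its underside, on the counter; z up.
- cup: Clear plastic dosing cup standing open side up on the counter, loose, 52 mm across the rim, 45 mm high, 50 g; to be left alone. Origin: centre of its underside.
- brush: Wooden laundry brush lying bristles down on the counter, loose, 110 mm (its x) by 46 mm, 36 mm high, 120 g; to be left alone. Origin: centre of its underside.
- tin: Low round aluminium tin lying flat on the counter, loose, 64 mm across, 38 mm high, 150 g; to be left alone. No other loose or fixed object among the mats is taller than 50 mm (a soap dish, 26 mm high, is fixed there too). Origin: centre of its underside.
Things that resemble listed ones, but are neither listed nor needed, are in the scene too. What is shaped like the canister but black is not meant.

How it is judged (in metres and radians):
At the end, for the whole second after the job is handed in: Tub on the round, canister on the square, flask on the long mat: each centred within 14 mm, underside 4 to 13 mm above the counter, upright within 0.08 rad, at rest; canister's sides and flask's long side in line with the mat's edges within 0.25 rad (horizontal distance between tub and mat_round below 0.014 m and height (world z) of tub between 0.004 and 0.013 m and angle between each of tub, canister, flask's own z axis and vertical below 0.08 rad and linear speed of each of tub, canister, flask below 0.02 m/s and horizontal distance between canister and mat_square below 0.014 m and height (world z) of canister between 0.004 and 0.013 m and horizontal distance between flask and mat_long below 0.014 m and height (world z) of flask between 0.004 and 0.013 m and (angle between the x axis of canister and the x axis of mat_square, either way round below 0.25 rad or angle between the x axis of canister and the y axis of mat_square, either way round below 0.25 rad) and angle between the x axis of flask and the x axis of mat_long, either way round below 0.25 rad); the robot touches nothing.
It fails at once if a container stands or lies on the bare counter (height (world z) of any of tub, canister, flask below 0.004 m).
It fails at once if a container is tipped by more than 0.5 rad (angle between any of tub, canister, flask's own z axis and vertical above 0.5 rad).
It fails at once if the cup, the brush or the tin is moved by more than 20 mm (distance of any of cup, brush, tin from where it was at the start of the episode above 0.02 m).
It also fails if it takes over 131 s, if anything falls off the work surface, if the arm or the gripper's body presses on something with over 40 N, if the wrist force passes 120 N, or if a joint passes its speed limit or range.

## Working session

There is one attempt and no reset: what is moved stays moved. The work goes in short steps, Python scripts to look and compute and a tool call to move; the robot and the scene stay as the last step left them, time stands still between calls to the robot, and variables do not carry over. Pictures are saved under pics/ and viewed, at most 14 in all, crops included, and the job is handed in when it is done.

Besides the shell and the picture viewer there is one more tool, called after ">>>" as name(argument=value, ...), one argument or row to a line, values as JSON. carry_out: Moves the arm, as the interface text tells. Its arguments: {"type":"object","properties":{"commands":{"type":"array","items":{"type":"array","items":{"type":"array","items":{"type":"number"}}}},"squeeze":{"type":"number"}},"required":["commands"]}

```bash
mkdir -p pics; ls; python3 - <<'E'
from bench import *
import cv2,numpy as np
s=sense(); print(s)
for n in("scene","top"):
    cv2.imwrite(f"pics/{n}0.png",cv2.cvtColor(get_image(n),cv2.COLOR_RGB2BGR)); print(n,calibration(n))
E
```

```text
pics
{'clock': 0.0, 'joint_pos': array([ 6.42123774e+01,  2.18412295e+01,  7.43859334e+01,  1.07618998e-03,
        8.38589272e+01, -1.23358498e+01]), 'dq': array([ 0.07794069, -0.05234703,  0.03155598,  0.00437085,  0.01966742,
       -0.00549397]), 'tau': array([ 3.88550652e-04, -4.48469639e+01, -2.31278104e+01, -1.54500617e-04,
        4.85388460e-03,  4.04748482e-05]), 'eef_pos': array([0.12781337, 0.53464342, 0.23870259]), 'eef_rot': array([-1.79916126e+02, -1.94375707e-02,  1.66548097e+02]), 'contact_force': array([-0.43793252,  0.00934069, -0.586468  ]), 'ft_torque': array([ 0.02521701,  0.00549522, -0.01241126]), 'finger_force': 0.0, 'gripper_width': 0.0859173933274555}
scene {'fx': 482.60964278429736, 'fy': 482.60964278429736, 'cx': 319.3278298152091, 'cy': 199.1601626057792, 'extrinsics': array([[ 2.85990040e-01,  5.22173685e-01, -8.03457740e-01,
         1.55924562e+00],
       [ 9.58232587e-01, -1.55910800e-01,  2.39754314e-01,
        -2.55546981e-01],
       [-7.43449807e-05, -8.38466735e-01, -5.44952777e-01,
         6.90485822e-01],
       [ 0.00000000e+00,  0.00000000e+00,  0.00000000e+00,
         1.00000000e+00]])}
top {'fx': 367.4425662529021, 'fy': 367.4425662529021, 'cx': 319.87529011208954, 'cy': 197.32337533705612, 'extrinsics': array([[-5.01430573e-03, -9.82311610e-01,  1.87186422e-01,
         4.44318539e-01],
       [-9.99553516e-01, -5.90272325e-04, -2.98734182e-02,
         3.24102276e-02],
       [ 2.94554965e-02, -1.87252641e-01, -9.81870064e-01,
         8.46738285e-01],
       [ 0.00000000e+00,  0.00000000e+00,  0.00000000e+00,
         1.00000000e+00]])}
```

View pics/scene0.png

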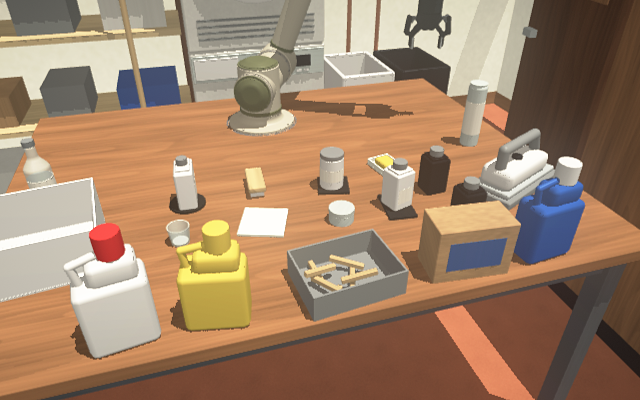

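View pics/top0.png

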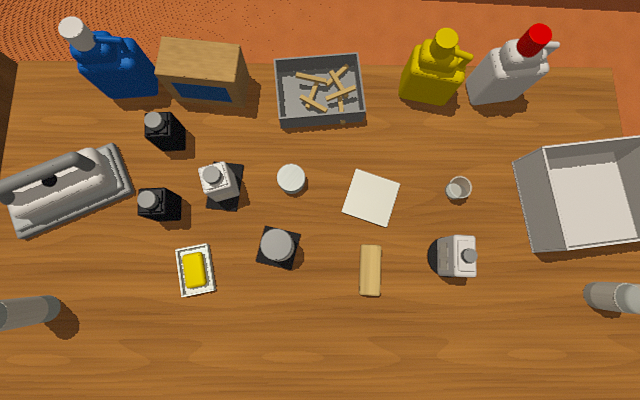

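The top view shows the tub at (277,247) on the square mat, the canister at (215,182) on the long mat and the flask at (457,256) on the round mat. The tile is at (371,197). The cup, brush and tin are at (458,188), (370,270) and (291,180). Next I'll measure the white and dark shapes.

```bash
cat > h.py <<'E'
from bench import *
import cv2,numpy as np
def grab(n): return cv2.cvtColor(get_image(n),cv2.COLOR_RGB2BGR)
def cast(n,uv,z):
    c=calibration(n);E=np.array(c["extrinsics"]);uv=np.atleast_2d(np.asarray(uv,float))
    d=np.c_[(uv[:,0]-c["cx"])/c["fx"],(uv[:,1]-c["cy"])/c["fy"],np.ones(len(uv))]@E[:3,:3].T
    return E[:3,3]+d*((z-E[2,3])/d[:,2])[:,None]
def proj(n,P):
    c=calibration(n);E=np.array(c["extrinsics"]);q=(np.atleast_2d(P)-E[:3,3])@E[:3,:3]
    return np.c_[c["fx"]*q[:,0]/q[:,2]+c["cx"],c["fy"]*q[:,1]/q[:,2]+c["cy"]]
def tri(a,b):  # scene pixel, top pixel -> point, gap
    A=[];o=[]
    for n,uv in(("scene",a),("top",b)):
        E=np.array(calibration(n)["extrinsics"]);d=cast(n,uv,0)[0]-E[:3,3];A.append(d/np.linalg.norm(d));o.append(E[:3,3])
    M=np.c_[A[0],-A[1]];t=np.linalg.lstsq(M,o[1]-o[0],rcond=None)[0]
    p,q=o[0]+t[0]*A[0],o[1]+t[1]*A[1];return (p+q)/2,np.linalg.norm(p-q)
E
python3 - <<'E'
from h import *
t=cv2.imread("pics/top0.png");s=cv2.imread("pics/scene0.png")
def cr(im,u,v,w,h,k): return cv2.resize(im[v:v+h,u:u+w],None,fx=k,fy=k,interpolation=cv2.INTER_CUBIC)
a=np.hstack([cr(t,190,150,65,70,4),cr(t,250,215,60,70,4),cr(t,425,220,65,70,4)])
b=np.hstack([cr(s,375,150,50,75,5),cr(s,310,140,50,75,5),cr(s,162,145,50,75,5)])
cv2.imwrite("pics/c1.png",a);cv2.imwrite("pics/c2.png",b);print(a.shape,b.shape)
E
```

```text
(280, 760, 3) (375, 750, 3)
```

View pics/c1.png

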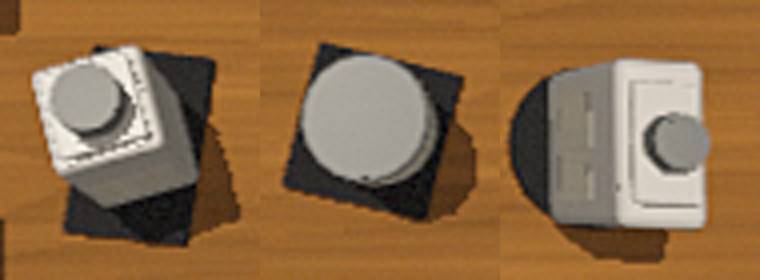

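View pics/c2.png

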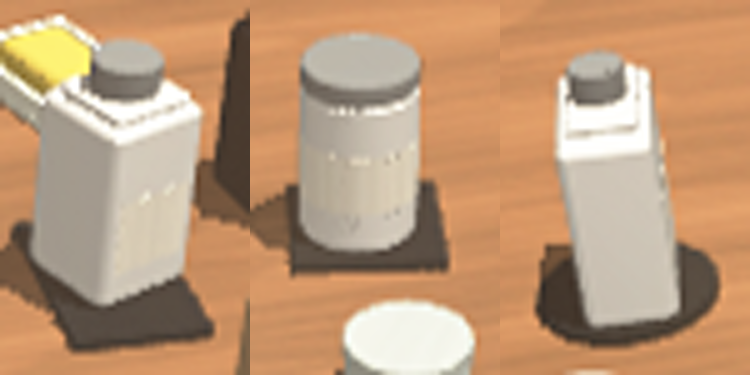

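The crops show the cap and lid discs, plus the straight top edges that give the yaws: canister corners at crop (33,75), (138,46) and (165,148), and flask right edge at x≈703. I'll triangulate these.

```bash
python3 - <<'E'
from h import *
np.set_printoptions(precision=4,suppress=True)
T=lambda x,y,u,v,k:((x+.5)/k-.5+u,(y+.5)/k-.5+v)
caps={"can":(T(127,60,375,150,5),T(86,99,190,150,4)),"tub":(T(111,67,310,140,5),T(103,118,250,215,4)),"flask":(T(97,69,162,145,5),T(181,142,425,220,4))}
for k,(a,b) in caps.items(): print(k,*tri(a,b), cast("top",b,{"can":.132,"tub":.108,"flask":.136}[k])[0])
c=cast("top",[T(*p,190,150,4) for p in((33,75),(138,46),(165,148))],.108)
for i in(0,1):
    d=c[i+1]-c[i];print("can edge",np.degrees(np.arctan2(d[1],d[0])),np.linalg.norm(d))
f=cast("top",[T(*p,425,220,4) for p in((113,62),(203,62),(206,229),(113,224))],.112)
for i in(0,1,2,3):
    d=f[(i+1)%4]-f[i];print("flask edge",np.degrees(np.arctan2(d[1],d[0])),np.linalg.norm(d))
t=cv2.imread("pics/top0.png");hsv=cv2.cvtColor(t,cv2.COLOR_BGR2HSV)
m=cv2.inRange(hsv,(0,0,170),(180,60,255))
for ct in cv2.findContours(m,cv2.RETR_EXTERNAL,cv2.CHAIN_APPROX_NONE)[0]:
    if cv2.contourArea(ct)>150:
        P=cast("top",ct[:,0],.008)[:,:2].astype(np.float32);r=cv2.minAreaRect(P*1000);print(cv2.boundingRect(ct),r)
s=cv2.imread("pics/scene0.png");m=cv2.inRange(cv2.cvtColor(s,cv2.COLOR_BGR2HSV),(0,0,180),(180,60,255))[200:240,230:295]
ct=max(cv2.findContours(m,0,1)[0],key=cv2.contourArea);print("tile scene",cv2.minAreaRect((cast("scene",ct[:,0]+[230,200],.008)[:,:2]*1000).astype(np.float32)))
for n,q in(("cup",(458,188)),("tin",(291,180)),("brush",(370,270)),("blk",(160,203)),("dish",(195,270))):print(n,cast("top",q,.035)[0][:2])
E
```

```text
can [0.6275 0.227  0.1292] 0.0007352262516641749 [0.6269 0.2266 0.132 ]
tub [0.4902 0.0986 0.1032] 0.001973677463586147 [0.4902 0.0991 0.108 ]
flask [ 0.4661 -0.2808  0.1328] 0.0005875221096985571 [ 0.4661 -0.2791  0.136 ]
can edge -73.51000725854257 0.05522007132194578
can edge -163.4583449647363 0.0563519429007729
flask edge -90.14204425078361 0.04601661602699927
flask edge 176.1604218522109 0.0827085893558826
flask edge 86.68768127305206 0.04643999438884145
flask edge -4.209212626152738 0.08017002970488217
(175, 243, 39, 54) ((441.3448486328125, 287.4803771972656), (106.49600982666016, 71.64417266845703), 11.487872123718262)
(454, 235, 22, 42) ((469.380126953125, -322.69415283203125), (48.26194763183594, 92.57853698730469), 85.75736236572266)
(261, 229, 27, 29) ((505.1905822753906, 117.52928924560547), (40.31489944458008, 65.40692138671875), 51.07855987548828)
(8, 174, 94, 55) ((595.2766723632812, 602.8341674804688), (59.1828498840332, 212.04454040527344), 20.528778076171875)
(342, 169, 58, 58) ((604.8585205078125, -111.78184509277344), (110.79869842529297, 109.53730010986328), 70
[... 243 characters left out ...]
6300354004)
(542, 149, 98, 101) ((612.9785766601562, -635.8750610351562), (245.0029296875, 177.4263458251953), 6.856481075286865)
(491, 48, 18, 29) ((953.5556640625, -448.81805419921875), (80.748046875, 28.38412094116211), 9.383073806762695)
(506, 39, 17, 23) ((988.6041870117188, -492.3045959472656), (61.28665542602539, 33.820587158203125), 5.500913143157959)
(58, 16, 25, 22) ((1037.174560546875, 627.5570068359375), (58.531246185302734, 58.696693420410156), 19.10734748840332)
tile scene ((607.7164306640625, -114.3370132446289), (110.34648132324219, 118.75944519042969), 70.6939926147461)
cup [ 0.621  -0.3084]
tin [0.639  0.0729]
brush [ 0.4381 -0.1006]
blk [0.5861 0.362 ]
dish [0.4401 0.2767]
```

>>> carry_out(
  commands=[
    [[0,0,-0.0655,31.2,-19.2,0,1],[0,0,-0.0655,31.2,-19.2,0,1],[0,0,-0.0655,31.2,-19.2,0,1],[0,0,-0.0655,31.2,-19.2,0,1],[0,0,-0.0655,31.2,-19.2,0,1],[0,0,-0.0655,31.2,-19.2,0,1],[0,0,-0.0655,31.2,-19.2,0,1],[0,0,-0.0655,31.2,-19.2,0,1]],
  ],
  squeeze=40,
)

```text
clock: 0.77
eef_pos: [0.3788, 0.38, 0.2391]
eef_rot: [-180.0, -0.0, 136.3]
contact_force: [0.4, 0.4, 0.5]
gripper_width: 0.0856
finger_force: 0.0
```

>>> carry_out(
  commands=[
    [[0,0,-0.0655,31.2,-19.2,0,1],[0,0,-0.0655,31.2,-19.2,0,1],[0,0,-0.0655,31.2,-19.2,0,1],[0,0,-0.0655,31.2,-19.2,0,1],[0,0,-0.0655,31.2,-19.2,0,1],[0,0,-0.0655,31.2,-19.2,0,1],[0,0,-0.0655,31.2,-19.2,0,1],[0,0,-0.0655,31.2,-19.2,0,1]],
  ],
)

```text
clock: 1.43
eef_pos: [0.6284, 0.2264, 0.2389]
eef_rot: [-179.9, -0.0, 106.3]
contact_force: [-0.2, 0.5, 0.3]
gripper_width: 0.0855
finger_force: 0.0
```

>>> carry_out(
  commands=[
    [[0,0,0.003,-1,0.5,-35,1],[0,0,0,0,0,-35,1],[0,0,0,0,0,-35,1],[0,0,0,0,0,-30,1],[0,0,0,0,0,-24,1],[0,0,0,0,0,0,1],[0,0,0,0,0,0,0.4],[0,0,0,0,0,0,0.4]],
  ],
)

```text
clock: 2.1
eef_pos: [0.627, 0.2284, 0.0821]
eef_rot: [179.9, 0.0, 106.7]
contact_force: [-0.1, -0.1, 1.2]
gripper_width: 0.064
finger_force: 0.0
```

>>> carry_out(
  commands=[
    [[0,0,0,0,0,0,0.4],[0,0,0,0,0,0,0.4],[0,0,0,0,0,0,0.4],[0,0,0,0,0,0,0.4],[0,0,0,0,0,0,0.4],[0,0,0,0,0,0,0.4]],
  ],
)

```text
clock: 2.6
eef_pos: [0.6272, 0.2284, 0.0827]
eef_rot: [179.7, 0.0, 106.7]
contact_force: [0.7, 0.4, 7.2]
gripper_width: 0.0575
finger_force: 44.5
```

>>> carry_out(
  commands=[
    [[0,0,0,0,0,15,0.4],[0,0,0,0,0,35,0.4],[0,0,0,0,0,30,0.4],[0,0,0,-2,-20,0,0.4],[0,0,0,-2,-35,0,0.4],[0,0,0,-2,-35,0,0.4],[0,0,0,-2,-36,0,0.4],[0,0,0,-2,-36,0,0.4]],
  ],
)

```text
clock: 3.27
eef_pos: [0.6156, 0.0648, 0.1607]
eef_rot: [180.0, 0.0, 106.7]
contact_force: [0.1, 0.2, -2.5]
gripper_width: 0.0574
finger_force: 44.3
```

>>> carry_out(
  commands=[
    [[0,0,0,-2,-36,0,0.4],[0,0,0,-2,-36,0,0.4],[0,0,0,-2,-36,0,0.4],[0,0,0,-2,-36,0,0.4],[0,0,0,-2,-25,0,0.4],[0,0,0,-1,-10,0,0.4],[0,0,0,0,0,-30,0.4],[0,0,0,0,0,-30,0.4]],
  ],
)

```text
clock: 3.93
eef_pos: [0.6058, -0.1135, 0.1014]
eef_rot: [179.8, 0.1, 106.6]
contact_force: [0.6, 0.4, -3.7]
gripper_width: 0.0572
finger_force: 44.4
```

>>> carry_out(
  commands=[
    [[0,0,0,0,0,-10,0.4],[0,0,0,0,0,-6,0.4],[0,0,0,0,0,-2,0.4],[0,0,0,0,0,-1,0.4],[0,0,0,0,0,0,0.4],[0,0,0,0,0,0,0.4]],
  ],
)

```text
clock: 4.43
eef_pos: [0.6058, -0.1128, 0.0827]
eef_rot: [179.9, 0.1, 106.7]
contact_force: [0.6, 1.6, 0.3]
gripper_width: 0.0573
finger_force: 44.7
```

>>> carry_out(
  commands=[
    [[0,0,0,0,0,0,0.7],[0,0,0,0,0,0,1],[0,0,0,0,0,0,1],[0,0,0,0,0,20,1],[0,0,0,0,0,35,1],[0,0,0,0,0,35,1],[0,0,0,0,0,35,1],[0,0,0,0,0,30,1]],
  ],
)

```text
clock: 5.1
eef_pos: [0.6052, -0.1129, 0.2392]
eef_rot: [179.9, 0.1, 106.7]
contact_force: [0.9, -0.6, 0.3]
gripper_width: 0.0853
finger_force: 0.0
```

>>> carry_out(
  commands=[
    [[0,0,0.111,-17.5,-21,0,1],[0,0,0.111,-17.5,-21,0,1],[0,0,0.111,-17.5,-21,0,1],[0,0,0.111,-17.5,-21,0,1],[0,0,0.111,-17.5,-21,0,1],[0,0,0.111,-17.5,-21,0,1],[0,0,0.111,-17.5,-21,0,1],[0,0,0.111,-17.5,-21,0,1]],
  ],
)

```text
clock: 5.77
eef_pos: [0.4642, -0.2817, 0.2367]
eef_rot: [-180.0, 0.0, 157.9]
contact_force: [1.0, -0.7, 1.4]
gripper_width: 0.0856
finger_force: 0.0
```

```bash
python3 - <<'E'
from h import *
s=sense();print(s["joint_pos"],s["eef_pos"],s["eef_rot"])
t=grab("top");sc=grab("scene");cv2.imwrite("pics/t1.png",t);cv2.imwrite("pics/s1.png",sc)
a=cv2.resize(t[130:300,140:440],None,fx=2,fy=2);b=cv2.resize(sc[130:260,150:450],None,fx=2,fy=2)
cv2.imwrite("pics/v1.png",np.vstack([a,b]))
E
```

```text
[-4.37525783e+01  2.11965027e+01  7.57550392e+01 -1.67405407e-03
  8.30090411e+01 -1.11618116e+02] [ 0.46417814 -0.28173656  0.23666292] [-1.79983933e+02  3.60321714e-02  1.57865746e+02]
```

View pics/v1.png

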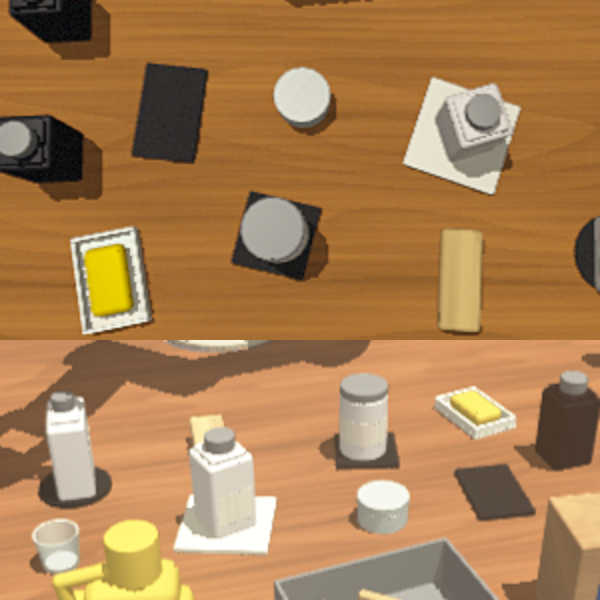

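The canister stands upright on the tile, at crop (480,120). The long mat is clear at crop (170,112) in the top view and (495,490) in the scene view, so I'll measure it and finish lining up on the flask.

```bash
cat >> h.py <<'E'
def mat(n,im,box,z=.008,lo=(0,0,0),hi=(180,255,62)):
    u,v,w,h=box;m=cv2.inRange(cv2.cvtColor(im,cv2.COLOR_BGR2HSV),lo,hi)[v:v+h,u:u+w]
    ct=max(cv2.findContours(m,cv2.RETR_EXTERNAL,cv2.CHAIN_APPROX_NONE)[0],key=cv2.contourArea)
    hull=cv2.convexHull(ct)[:,0]+[u,v]
    P=(cast(n,hull,z)[:,:2]*1000).astype(np.float32)
    return cv2.minAreaRect(P),cv2.minAreaRect(hull.astype(np.float32))
E
python3 - <<'E'
from h import *
t=cv2.imread("pics/t1.png");s=cv2.imread("pics/s1.png")
for z in (.004,.008):
    print(mat("top",t,(200,155,50,60),z));print(mat("scene",s,(375,190,45,35),z))
# height: corners across two views
pt=mat("top",t,(200,155,50,60))[1][0]
E
```

```text
(((632.1769409179688, 227.7333221435547), (72.66134643554688, 112.32937622070312), 83.47514343261719), ((224.5830078125, 185.8777313232422), (31.785369873046875, 47.44676971435547), 7.594643592834473))Traceback (most recent call last):
  File "<stdin>", line 4, in <module>
  File "h.py", line 19, in mat
    ct=max(cv2.findContours(m,cv2.RETR_EXTERNAL,cv2.CHAIN_APPROX_NONE)[0],key=cv2.contourArea)
ValueError: max() iterable argument is empty
```

```bash
python3 - <<'E'
from h import *
t=cv2.imread("pics/t1.png");s=cv2.imread("pics/s1.png")
print(s[204,397],s[222,397])
for z in (.004,.008):
    print(mat("top",t,(200,155,50,60),z)[0]);print(mat("scene",s,(372,188,50,37),z,hi=(180,255,85))[0])
E
```

```text
[64 76 89] [ 98 147 209]
((632.1769409179688, 227.7333221435547), (72.66134643554688, 112.32937622070312), 83.47514343261719)
((642.4061889648438, 202.23049926757812), (128.29669189453125, 61.21067810058594), 25.0833683013916)
((631.285400390625, 226.8062286376953), (72.31645965576172, 111.7962646484375), 83.47514343261719)
((647.7484130859375, 199.5631103515625), (127.54913330078125, 60.85403823852539), 25.0833740234375)
```

>>> carry_out(
  commands=[
    [[0,0,0.109,0.5,0.5,0,1],[0,0,0.109,0.5,0.5,0,1],[0,0,0.11,0.5,0.5,0,1],[0,0,0,0,0,0,1]],
  ],
)

```text
clock: 6.2
eef_pos: [0.467, -0.2788, 0.2365]
eef_rot: [-180.0, 0.0, 176.5]
contact_force: [0.4, -0.3, -1.5]
gripper_width: 0.0852
finger_force: 0.0
```

>>> carry_out(
  commands=[
    [[0,0,0,-0.5,-0.7,-35,1],[0,0,0,0,0,-35,1],[0,0,0,0,0,-35,1],[0,0,0,0,0,-30,1],[0,0,0,0,0,-16,1],[0,0,0,0,0,0,1],[0,0,0,0,0,0,0.25],[0,0,0,0,0,0,0.25]],
  ],
)

```text
clock: 6.87
eef_pos: [0.4669, -0.2804, 0.0867]
eef_rot: [-179.9, 0.1, 176.3]
contact_force: [-0.8, -0.3, 0.8]
gripper_width: 0.0641
finger_force: 0.0
```

>>> carry_out(
  commands=[
    [[0,0,0,0,0,0,0.25],[0,0,0,0,0,0,0.25],[0,0,0,0,0,0,0.25],[0,0,0,0,0,0,0.25],[0,0,0,0,0,0,0.25],[0,0,0,0,0,0,0.25]],
  ],
)

```text
clock: 7.37
eef_pos: [0.4668, -0.2804, 0.087]
eef_rot: [-179.9, 0.2, 176.3]
contact_force: [-0.0, 0.9, 7.0]
gripper_width: 0.0453
finger_force: 42.3
```

```bash
python3 - <<'E'
from h import *
s=cv2.imread("pics/s1.png")
for z in (.004,.008): print(mat("scene",s,(372,188,50,37),z,hi=(180,255,120)))
print(sense()["joint_pos"])
E
```

```text
(((630.3809814453125, 226.50677490234375), (75.56732177734375, 118.9444580078125), 83.96083068847656), ((396.96533203125, 205.65347290039062), (26.76650047302246, 38.01042175292969), 84.2894058227539))
(((635.793212890625, 223.6979522705078), (75.12699127197266, 118.25139617919922), 83.96080780029297), ((396.96533203125, 205.65347290039062), (26.76650047302246, 38.01042175292969), 84.2894058227539))
[-4.34624803e+01  3.03218901e+01  8.80376642e+01  1.85982577e-02
  6.14575953e+01 -1.29781232e+02]
```

>>> carry_out(
  commands=[
    [[0,0,0,0,0,15,0.25],[0,0,0,0,0,35,0.25],[0,0,0,0,0,35,0.25],[0,0,0,0,0,35,0.25],[0,0,0,0,0,35,0.25],[0,0,-0.004,6,18,0,0.25],[0,0,-0.004,11,34,0,0.25],[0,0,-0.004,11,34,0,0.25]],
  ],
)

```text
clock: 8.03
eef_pos: [0.4939, -0.1934, 0.2409]
eef_rot: [-180.0, 0.0, 175.5]
contact_force: [0.5, 0.2, -4.1]
gripper_width: 0.0454
finger_force: 42.8
```

>>> carry_out(
  commands=[
    [[0,0,-0.004,11,34,0,0.25],[0,0,-0.004,11,34,0,0.25],[0,0,-0.004,11,34,0,0.25],[0,0,-0.004,11,34,0,0.25],[0,0,-0.004,11,34,0,0.25],[0,0,-0.004,11,34,0,0.25],[0,0,-0.004,11,34,0,0.25],[0,0,-0.004,11,34,0,0.25]],
  ],
)

```text
clock: 8.7
eef_pos: [0.582, 0.0799, 0.2405]
eef_rot: [-180.0, -0.0, 173.8]
contact_force: [0.2, -0.8, -3.7]
gripper_width: 0.0459
finger_force: 42.8
```

>>> carry_out(
  commands=[
    [[0,0,-0.004,11,34,0,0.25],[0,0,0,11,34,0,0.25],[0,0,0,11,34,0,0.25],[0,0,0,11,34,0,0.25],[0,0,0,4.5,13,0,0.25],[0,0,0,0,0,0,0.25],[0,0,0,0,0,0,0.25]],
  ],
)

```text
clock: 9.28
eef_pos: [0.6303, 0.2275, 0.2398]
eef_rot: [-180.0, -0.1, 173.6]
contact_force: [-0.4, -1.2, -3.2]
gripper_width: 0.0454
finger_force: 42.9
```

>>> carry_out(
  commands=[
    [[0,0,0,0.5,-0.5,-35,0.25],[0,0,0,0,0,-35,0.25],[0,0,0,0,0,-35,0.25],[0,0,0,0,0,-25,0.25],[0,0,0,0,0,-12,0.25],[0,0,0,0,0,-6,0.25],[0,0,0,0,0,0,0.25]],
  ],
)

```text
clock: 9.87
eef_pos: [0.6307, 0.2253, 0.0915]
eef_rot: [-180.0, -0.1, 173.5]
contact_force: [-0.2, -0.2, -4.1]
gripper_width: 0.0455
finger_force: 42.9
```

>>> carry_out(
  commands=[
    [[0,0,0,0,0,-4,0.25],[0,0,0,0,0,-2,0.25],[0,0,0,0,0,0,0.25],[0,0,0,0,0,0,0.25]],
  ],
)

```text
clock: 10.2
eef_pos: [0.6314, 0.2265, 0.0871]
eef_rot: [180.0, 0.1, 173.6]
contact_force: [-0.0, -0.1, -3.5]
gripper_width: 0.0457
finger_force: 43.0
```

>>> carry_out(
  commands=[
    [[0,0,0,0,0,-2,0.25],[0,0,0,0,0,0,0.25],[0,0,0,0,0,0,0.25]],
  ],
)

```text
clock: 10.45
eef_pos: [0.6314, 0.2266, 0.087]
eef_rot: [180.0, 0.1, 173.6]
contact_force: [-5.7, -0.5, 9.1]
gripper_width: 0.0453
finger_force: 44.5
```

>>> carry_out(
  commands=[
    [[0,0,0,0,0,0,0.6],[0,0,0,0,0,0,1],[0,0,0,0,0,0,1],[0,0,0,0,0,15,1],[0,0,0,0,0,35,1],[0,0,0,0,0,35,1],[0,0,0,0,0,35,1],[0,0,0,0,0,30,1]],
  ],
)

```text
clock: 11.12
eef_pos: [0.6313, 0.2266, 0.2371]
eef_rot: [180.0, 0.1, 173.6]
contact_force: [-0.3, -1.1, 0.2]
gripper_width: 0.0853
finger_force: 0.0
```

>>> carry_out(
  commands=[
    [[0,0,-0.05,-17.5,-16,0,1],[0,0,-0.05,-17.5,-16,0,1],[0,0,-0.05,-17.5,-16,0,1],[0,0,-0.05,-17.5,-16,0,1],[0,0,-0.05,-17.5,-16,0,1],[0,0,-0.05,-17.5,-16,0,1],[0,0,-0.05,-17.5,-16,0,1],[0,0,-0.05,-17.5,-16,0,1]],
  ],
)

```text
clock: 11.78
eef_pos: [0.4903, 0.0978, 0.2344]
eef_rot: [180.0, 0.0, 150.5]
contact_force: [0.4, 0.0, 0.2]
gripper_width: 0.0853
finger_force: 0.0
```

```bash
python3 - <<'E'
from h import *
s=sense();print(s["joint_pos"],s["eef_pos"],s["eef_rot"])
t=grab("top");sc=grab("scene");cv2.imwrite("pics/t2.png",t);cv2.imwrite("pics/s2.png",sc)
print(mat("top",t,(420,225,60,65)),cv2.countNonZero(cv2.inRange(t,(0,0,0),(62,62,62))[225:290,420:480]))
print(mat("scene",sc,(155,185,60,40),hi=(180,255,110)))
a=cv2.resize(t[130:300,140:480],None,fx=2,fy=2);b=cv2.resize(sc[130:240,140:480],None,fx=2,fy=2)
cv2.imwrite("pics/v2.png",np.vstack([a,b]))
E
```

```text
[-2.30769468e+00  1.69937201e+01  8.25627883e+01 -7.10482317e-04
  8.04117407e+01 -6.28455433e+01] [0.49028346 0.09783455 0.23443802] [1.79986133e+02 2.85710229e-02 1.50537963e+02]
(((467.5785827636719, -282.20050048828125), (88.47621154785156, 87.80415344238281), 89.6746597290039), ((447.0, 256.5), (39.0, 38.0), 90.0)) 1239
(((471.9522399902344, -284.7949523925781), (90.23159790039062, 93.04414367675781), 73.37588500976562), ((186.73077392578125, 203.15383911132812), (19.807729721069336, 36.2814826965332), 78.69007110595703))
```

View pics/v2.png

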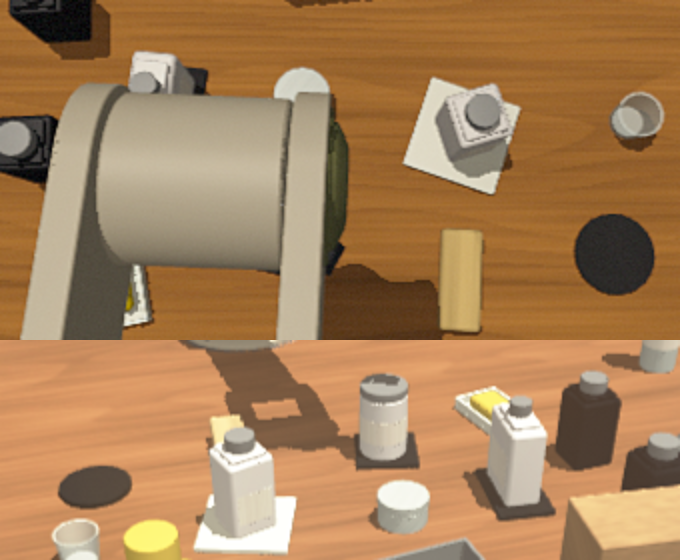

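The flask stands on the long mat at scene crop (517,470), and the round mat is clear at top crop (614,254). Now the tub.

>>> carry_out(
  commands=[
    [[0,0,0,0,0.8,-35,1],[0,0,0,0,0,-35,1],[0,0,0,0,0,-35,1],[0,0,0,0,0,-30,1],[0,0,0,0,0,-21,1],[0,0,0,0,0,0,1],[0,0,0,0,0,0,0.45],[0,0,0,0,0,0,0.45]],
  ],
)

```text
clock: 12.55
eef_pos: [0.4922, 0.0994, 0.0796]
eef_rot: [179.9, 0.1, 150.7]
contact_force: [-0.0, -0.3, 6.0]
gripper_width: 0.0638
finger_force: 7.0
```

>>> carry_out(
  commands=[
    [[0,0,0,0,0,0,0.45],[0,0,0,0,0,0,0.45],[0,0,0,0,0,0,0.45],[0,0,0,0,0,0,0.45],[0,0,0,0,0,0,0.45],[0,0,0,0,0,0,0.45]],
  ],
)

```text
clock: 13.05
eef_pos: [0.4922, 0.0993, 0.0798]
eef_rot: [179.9, 0.2, 150.7]
contact_force: [-0.7, -1.1, 7.2]
gripper_width: 0.0633
finger_force: 45.1
```

```bash
python3 - <<'E'
from h import *
print(tri(*[(186.7,203.2),(447,256.5)]))
E
```

```text
(array([ 0.46704313, -0.28536819,  0.00305276]), np.float64(0.00250648400799074))
```

>>> carry_out(
  commands=[
    [[0,0,0,0,0,15,0.45],[0,0,0,0,0,35,0.45],[0,0,0,0,0,30,0.45],[0,0,0,-1,-20,0,0.45],[0,0,0,-2,-35,0,0.45],[0,0,0,-2,-35,0,0.45],[0,0,0,-2,-35,0,0.45],[0,0,0,-2,-35,0,0.45]],
  ],
)

```text
clock: 13.72
eef_pos: [0.4816, -0.062, 0.1586]
eef_rot: [180.0, 0.0, 150.7]
contact_force: [0.5, -0.0, -3.2]
gripper_width: 0.063
finger_force: 46.1
```

>>> carry_out(
  commands=[
    [[0,0,0,-2,-35,0,0.45],[0,0,0,-2,-35,0,0.45],[0,0,0,-2,-35,0,0.45],[0,0,0,-2,-35,0,0.45],[0,0,0,-2,-35,0,0.45],[0,0,0,-2,-35,0,0.45],[0,0,0,-2,-12,0,0.45],[0,0,0,0,0,0,0.45]],
  ],
)

```text
clock: 14.38
eef_pos: [0.4675, -0.2854, 0.1581]
eef_rot: [-180.0, 0.0, 150.5]
contact_force: [-0.3, 1.4, -3.4]
gripper_width: 0.063
finger_force: 45.9
```

>>> carry_out(
  commands=[
    [[0,0,0,0,0,-25,0.45],[0,0,0,0,0,-25,0.45],[0,0,0,0,0,-15,0.45],[0,0,0,0,0,-8,0.45],[0,0,0,0,0,-5,0.45],[0,0,0,0,0,-2,0.45],[0,0,0,0,0,0,0.45],[0,0,0,0,0,0,0.45]],
  ],
)

```text
clock: 15.05
eef_pos: [0.4687, -0.2825, 0.0796]
eef_rot: [-180.0, 0.1, 150.7]
contact_force: [-1.3, 1.1, 3.0]
gripper_width: 0.063
finger_force: 45.9
```

>>> carry_out(
  commands=[
    [[0,0,0,0,0,0,0.7],[0,0,0,0,0,0,1],[0,0,0,0,0,0,1],[0,0,0,0,0,15,1],[0,0,0,0,0,35,1],[0,0,0,0,0,35,1],[0,0,0,0,0,35,1],[0,0,0,0,0,37,1]],
  ],
)

```text
clock: 15.72
eef_pos: [0.4679, -0.2825, 0.2369]
eef_rot: [-180.0, -0.0, 150.7]
contact_force: [0.2, -0.0, -0.6]
gripper_width: 0.0854
finger_force: 0.0
```

```bash
python3 - <<'E'
from h import *
s=sense();print(s["joint_pos"],s["eef_pos"])
t=grab("top");sc=grab("scene");cv2.imwrite("pics/t3.png",t);cv2.imwrite("pics/s3.png",sc)
A=mat("top",t,(248,218,60,60));print(A,mat("top",t,(248,218,60,60),hi=(180,255,75))[0])
B=mat("scene",sc,(305,165,52,40),hi=(180,255,110));print(B);print(tri(B[1][0],A[1][0]))
a=cv2.resize(t[130:300,140:480],None,fx=2,fy=2);b=cv2.resize(sc[130:240,140:480],None,fx=2,fy=2)
cv2.imwrite("pics/v3.png",np.vstack([a,b]))
E
```

```text
[-4.35319288e+01  2.15694734e+01  7.51265432e+01 -5.65883927e-03
  8.33217560e+01 -1.04204924e+02] [ 0.46789298 -0.28247237  0.23688695]
(((489.7374572753906, 102.27230072021484), (82.4766616821289, 82.21554565429688), 76.23380279541016), ((277.8235778808594, 247.20591735839844), (36.62287902832031, 36.865413665771484), 14.03624439239502)) ((489.3966064453125, 101.79142761230469), (83.68327331542969, 82.56156921386719), 76.40302276611328)
(((496.6108703613281, 98.47660064697266), (83.41170501708984, 88.56330871582031), 73.61368560791016), ((332.384033203125, 185.0205535888672), (16.99056625366211, 31.016111373901367), 88.09085083007812))
(array([0.48943745, 0.10191358, 0.0039775 ]), np.float64(0.00187497767126497))
```

View pics/v3.png

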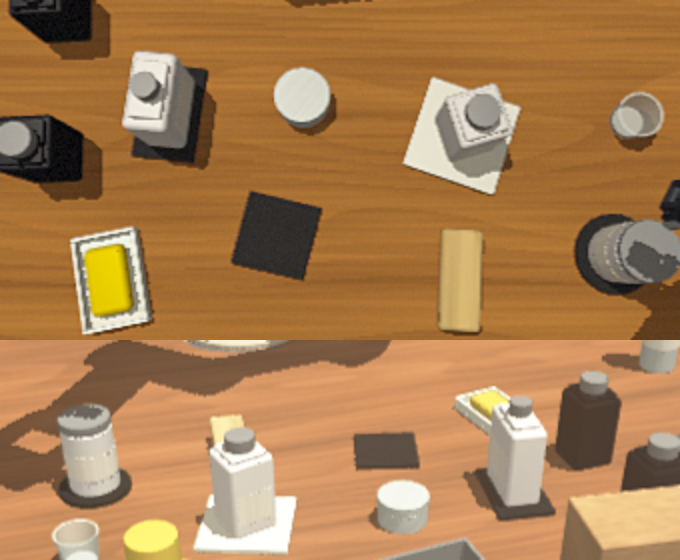

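The tub is on the round mat and the flask on the long mat. The square mat is clear at top (278,247), with its edges at -13.8°. The canister is next.

>>> carry_out(
  commands=[
    [[0,0,-0.096,17.2,21.2,0,1],[0,0,-0.096,17.2,21.2,0,1],[0,0,-0.096,17.2,21.2,0,1],[0,0,-0.096,17.2,21.2,0,1],[0,0,-0.096,17.2,21.2,0,1],[0,0,-0.096,17.2,21.2,0,1],[0,0,-0.096,17.2,21.2,0,1],[0,0,-0.096,17.2,21.2,0,1]],
  ],
)

```text
clock: 16.48
eef_pos: [0.6064, -0.1119, 0.2346]
eef_rot: [-180.0, -0.0, 106.4]
contact_force: [-0.5, -0.0, -0.0]
gripper_width: 0.0855
finger_force: 0.0
```

>>> carry_out(
  commands=[
    [[0,0,0,0,0,-30,1],[0,0,0,0,0,-35,1],[0,0,0,0,0,-35,1],[0,0,0,0,0,-30,1],[0,0,0,0,0,-25,1],[0,0,0,0,0,0,1],[0,0,0,0,0,0,0.4],[0,0,0,0,0,0,0.4]],
  ],
)

```text
clock: 17.15
eef_pos: [0.6065, -0.1134, 0.0818]
eef_rot: [179.9, 0.1, 106.7]
contact_force: [0.7, -0.7, 0.2]
gripper_width: 0.0638
finger_force: 0.0
```

>>> carry_out(
  commands=[
    [[0,0,0,0,0,0,0.4],[0,0,0,0,0,0,0.4],[0,0,0,0,0,0,0.4],[0,0,0,0,0,0,0.4],[0,0,0,0,0,0,0.4],[0,0,0,0,0,0,0.4]],
  ],
)

```text
clock: 17.65
eef_pos: [0.6066, -0.1135, 0.0824]
eef_rot: [179.8, 0.1, 106.7]
contact_force: [-1.4, -0.9, 6.4]
gripper_width: 0.0574
finger_force: 44.8
```

>>> carry_out(
  commands=[
    [[0,0,0,0,0,15,0.4],[0,0,0,0,0,35,0.4],[0,0,0,0,0,35,0.4],[0,0,-0.06,-10,18.5,0,0.4],[0,0,-0.06,-15,28,0,0.4],[0,0,-0.06,-15,28,0,0.4],[0,0,-0.06,-15,28,0,0.4],[0,0,-0.06,-15,28,0,0.4]],
  ],
)

```text
clock: 18.32
eef_pos: [0.5347, 0.0186, 0.1657]
eef_rot: [180.0, -0.0, 89.3]
contact_force: [0.9, 0.7, -2.6]
gripper_width: 0.0574
finger_force: 44.4
```

>>> carry_out(
  commands=[
    [[0,0,-0.06,-15,28,0,0.4],[0,0,-0.06,-15,28,0,0.4],[0,0,-0.06,-10,18,0,0.4],[0,0,-0.052,-6.5,12,0,0.4],[0,0,0,0,0,-25,0.4],[0,0,0,0,0,-25,0.4],[0,0,0,0,0,-15,0.4],[0,0,0,0,0,0,0.4]],
  ],
)

```text
clock: 18.98
eef_pos: [0.4877, 0.1035, 0.0981]
eef_rot: [-179.7, 0.1, 76.2]
contact_force: [-0.9, 0.0, -3.0]
gripper_width: 0.0571
finger_force: 44.3
```

>>> carry_out(
  commands=[
    [[0,0,0,1,0,-10,0.4],[0,0,0,0,0,-5,0.4],[0,0,0,0,0,-2,0.4],[0,0,0,0,0,-1,0.4],[0,0,0,0,0,0,0.4],[0,0,0,0,0,0,0.4]],
  ],
)

```text
clock: 19.48
eef_pos: [0.4905, 0.1034, 0.0828]
eef_rot: [180.0, -0.0, 76.2]
contact_force: [0.5, 0.1, -3.5]
gripper_width: 0.0573
finger_force: 44.5
```

>>> carry_out(
  commands=[
    [[0,0,0,0,0,-2,0.4],[0,0,0,0,0,0,0.4],[0,0,0,0,0,0,0.4],[0,0,0,0,0,0,0.4]],
  ],
)

```text
clock: 19.82
eef_pos: [0.4906, 0.1036, 0.0823]
eef_rot: [179.9, -0.0, 76.2]
contact_force: [-5.4, 1.1, 16.3]
gripper_width: 0.0576
finger_force: 46.8
```

>>> carry_out(
  commands=[
    [[0,0,0,0,0,0,0.7],[0,0,0,0,0,0,1],[0,0,0,0,0,0,1],[0,0,0,0,0,15,1],[0,0,0,0,0,35,1],[0,0,0,0,0,35,1],[0,0,0,0,0,35,1],[0,0,0,0,0,35,1]],
  ],
)

```text
clock: 20.48
eef_pos: [0.49, 0.1034, 0.2371]
eef_rot: [-180.0, -0.0, 76.2]
contact_force: [0.6, -0.1, 0.7]
gripper_width: 0.0853
finger_force: 0.0
```

>>> carry_out(
  commands=[
    [[0,0,0,0,-38,0,1],[0,0,0,0,-38,0,1],[0,0,0,0,-38,0,1],[0,0,0,0,-38,0,1],[0,0,0,0,-38,0,1],[0,0,0,0,-38,0,1],[0,0,0,0,-38,0,1],[0,0,0,0,0,0,1]],
  ],
)

```text
clock: 21.15
eef_pos: [0.4902, -0.1684, 0.2349]
eef_rot: [180.0, 0.1, 75.9]
contact_force: [-0.4, 0.6, -0.9]
gripper_width: 0.0858
finger_force: 0.0
```

```bash
python3 - <<'E'
from h import *
t=grab("top");sc=grab("scene");cv2.imwrite("pics/t4.png",t);cv2.imwrite("pics/s4.png",sc)
def cr(im,u,v,w,h,k): return cv2.resize(im[v:v+h,u:u+w],None,fx=k,fy=k,interpolation=cv2.INTER_CUBIC)
cv2.imwrite("pics/v4.png",np.vstack([np.hstack([cr(t,190,150,65,70,4),cr(t,250,215,65,70,4),cr(t,420,220,65,70,4)]),
 np.hstack([cr(sc,375,150,65,75,4),cr(sc,305,140,65,75,4),cr(sc,155,145,65,75,4)])]))
E
```

```text
(no output)
```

View pics/v4.png

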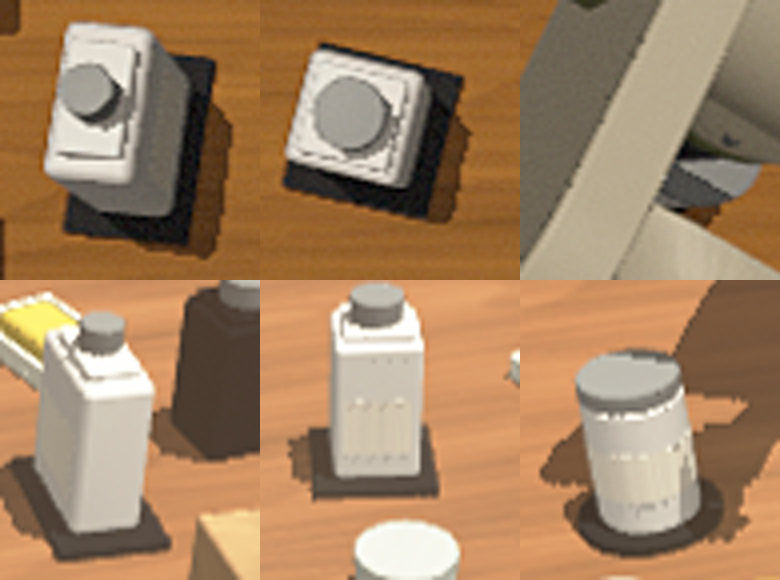

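All three stand upright on their own mats. I'll check the centring from the cap and lid centres.

```bash
python3 - <<'E'
from h import *
np.set_printoptions(precision=4,suppress=True)
T=lambda x,y,u,v,k=4:((x+.5)/k-.5+u,(y+.5)/k-.5+v)
for n,a,b,m,z in(("flask",T(103,45,375,150),T(91,93,190,150),(.631,.2265),.136),("can",T(117,18,305,140),T(90.5,113,250,215),(.4895,.102),.132),("tub",T(109,98,155,145),(465,256),(.468,-.283),.108)):
    for lab,p in(("tri",tri(a,b)[0]),("scene",cast("scene",a,z)[0]),("top",cast("top",b,z)[0])): print(n,lab,p,(p[:2]-m)*1000)
f=cast("top",[T(*p,190,150) for p in((70,25),(152,28),(132,178),(47,170))],.112)
for i in range(4):
    d=f[(i+1)%4]-f[i];print(np.degrees(np.arctan2(d[1],d[0])),np.linalg.norm(d))
E
```

```text
flask tri [0.6302 0.2251 0.1325] [-0.8498 -1.4149]
flask scene [0.6358 0.2231 0.136 ] [ 4.7553 -3.3621]
flask top [0.6289 0.2232 0.136 ] [-2.0889 -3.2579]
can tri [0.4912 0.1029 0.1288] [1.7208 0.9074]
can scene [0.4973 0.1004 0.132 ] [ 7.8273 -1.5571]
can top [0.4911 0.103  0.132 ] [1.6174 0.976 ]
tub tri [ 0.4654 -0.2835  0.103 ] [-2.6087 -0.495 ]
tub scene [ 0.4748 -0.2833  0.108 ] [ 6.7652 -0.2774]
tub top [ 0.4653 -0.2813  0.108 ] [-2.7475  1.6745]
-91.95909798126512 0.04205738236055578
175.1084580185274 0.07924141943860182
84.54975034467175 0.04303324006591373
-5.660382547076089 0.07667710887621496
```

All three are within about 4 mm of centre, square with their mats, and the arm is clear.

```bash
python3 -c "
from bench import *
print(hand_in())"
```

```text
the job is handed in; nothing more can be done
None
```

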